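Weigh a packed box on the hand scale

TASK

Weigh the packed wooden box for the post: take the hand scale from its stand, put its hook under the box's bar handle at the place where the unevenly packed box balances, and lift gently until the box hangs level, a finger's breadth (1 to 3 cm) clear of the table, holding it still for two seconds to be read. Then set the box down softly, unhook it and hang the scale back in its stand. Lift by the scale alone, without tugging, pressing hard on the box or hoisting it high, and leave the other things alone.

Things in the scene. Friction and masses are not known exactly. Their poses are not given: they have to be found in the camera images.
- stand: Fixed wooden stand, base 130 x 110 mm, post at its back (+x), with a steel fork: two level prongs (50 mm gap between, each 10 mm wide, tops 150 mm above the table) running to -x, open at the -x end where each has a 6 mm high lip. Origin on the table under the spot where the scale hangs; z up. The scale comes out by lifting it 12 mm or more and moving it 80 mm towards the stand's -x.
- scale: Hand scale, 0.22 kg with hook, hanging upright in the fork by a steel collar 36 x 66 x 5 mm. Origin: centre of the collar's underside, z up. Above the collar a black grip, below it a grey housing 24 x 40 mm, 60 mm long, out of which the sprung hook comes. The hook lies in the scale's x-z plane, its mouth towards the scale's +x.
- grip (a point): Centre of the scale's black grip, 30 mm above the scale's origin; axes as the scale's. The grip is a block 50 mm (x) x 26 mm (y) x 50 mm high, standing on the collar: pinch it across y from above with about 40 N; fingertips must stay above the collar's top, 25 mm below this point.
- hook (a joint): Stretch of the scale's spring in m: 0 with the hook home (unloaded), at most 0.070, as the hook is pulled down out of the housing. Stiffness about 120 N per m, plus about 0.2 N before it starts to move; with the box hanging it settles between 0.025 and 0.065, depending on the box's unknown weight.
- hook_seat (a point): Top of the hook's bottom bend, where a hanging bar rests; 116 mm below the scale's origin when unstretched; axes as the scale's. Rod 6 mm thick (underside 6 mm below). From this point: back leg 16 mm to -x; upturned tip 16 mm to +x, its top 14 mm up; shank back on the middle line 49 mm up. A 10 mm bar enters between tip and shank, from +x, with its centre 20 to 37 mm above this point.
- parcel: Packed, closed wooden box 134 x 224 x 56 mm, long side along its y, with a bar handle over the lid. Loose, 0.4 to 0.8 kg. Origin: centre of its underside, z up. Contents off-centre along y: it balances somewhere within 40 mm of the bar's middle. Hung elsewhere it tips; the balance point is then about 83 mm x tan(tilt) along the bar towards the low end (centre of gravity 83 mm below the bar).
- bar_mid (a point): Middle of the bar handle's centre line, 110 mm above the box's underside and 54 mm above its lid. The bar is straight, round, 10 mm thick, runs along the box's y, with 160 mm clear between its two upright posts. Axes as the box's.
- tape_roll: White tape roll lying flat, 60 mm across, 25 mm high: bystander. Origin at the centre of its underside.
- glue_jar: Glass jar with a cap, 52 mm across, 75 mm high: bystander. Origin at the centre of its underside.
- stamp: Wooden hand stamp 50 x 35 mm, 52 mm high with its knob: bystander. Origin at the centre of its underside.
There are look-alikes about, which are no part of the job. Leave any red look-alike of the stand alone.

How it is judged:
By the outcome, as a careful person would: the job done as asked, in the order asked, and still so for the second after the job is handed in, with the robot touching nothing.
It also fails if it takes over 72 s, if anything falls off the work surface, if the arm or the gripper's body presses on something with over 40 N, if the wrist force passes 120 N, or if a joint passes its speed limit or range.

ROBOT

A 6-joint arm with a two-finger parallel gripper is mounted at the origin on the work surface. World frame = base frame: x ahead of the robot, y to its left, z up, the work surface at z = 0. Lengths are in m, angles in rad, forces in N, time in s.
With the tool pointing down it reaches from about 0.3 to 0.75 m from the base axis. Payload 8.5 kg.
Tool frame: the origin (TCP) lies midway between the tips of the shut fingers; the grasp point (between the pads) lies arm.grip_point_offset behind it (arm.grip_point_offset is the distance from the TCP to the grasp point, in m); z points along the fingers, y is the line along which they close (so a half turn about z gives the same grasp; the last joint's range is limited). The gripper opens to 85 mm and grips with 20 to 120 N. Pads are 22 mm wide; open, the fingers measure 114 mm over their backs; the gripper's body (76 mm by 85 mm) begins 54 mm behind the grasp point. The pads swing forward as they close: fully open they stand 13 mm farther back than shut.
Start: joints at [0.904, 0.381, 1.297, -0, 1.464, -0.215], TCP at [0.24, 0.495, 0.231] pointing down, gripper open.
Joint ranges: [-3.11, 3.11], [-0.89, 2.33], [0.22, 2.48], [-1.42, 4.56], [0.17, 2.85], [-2.88, 2.88]. Speed limits (rad/s): [2.39, 2.39, 3.14, 3.14, 3.14, 3.14].

INTERFACE

Orientations are given as a rotation vector (axis times angle).
In Python, from workcell import telemetry, imaging, workorder, arm gives the robot as it stands.
- The arm moves only by the tool jog_arm, never from a script. Its argument "rows" is one flat list of numbers, 5 for each row, row after row: the finger opening in mm, from 0 to 85.4, then the shift along the tool's x, y, z in mm, then the turn about the tool's z in rad. In form: [jaw, tx, ty, tz, spin, jaw, tx, ty, tz, spin, ...]. A call has 1 to 8 rows; each row is the pose to reach, as a shift and turn from the pose commanded when the call began, along the tool's axes at that moment; what a row does not reach only later rows make up. A row lasts 1/12 s, in which the tool goes at most 41.7 mm and 7.16 degrees, less where a joint would pass 70% of its speed; a pose out of reach is approached as far as the arm can. A call with a gripper value outside its range is refused whole. The fingers move at their own pace and stop on an object; "force" is the grip in N (left out, the last holds). Time passes only in rows, so rows that repeat a pose let the fingers close. It gives the time, the measured TCP pose, the force, the opening and the grip force at its end, in the units of the state.
- telemetry.sense(): the state, without advancing time (a new reading comes with each control period).
- imaging.grab_frame(name): name is "scene" or "side" or "wrist"; returns a dict with "color" (480x640x3 uint8, red, green, blue), "vfov" (degrees; the focal length in pixels is half the picture's height over the tangent of half this angle, whatever the lens; pixels are square), "cx", "cy" (the principal point, pixels), "rvec" (rotation vector, rad) and "tvec" (3), from world to camera coordinates, as OpenCV has them. Camera axes: x right, y down, z forward; pixel columns grow to the right and rows downward; lengths in m; the calibration is good to about 2 mm. The wrist camera is an equidistant fisheye: a pixel r from the principal point sees the ray r / f radians off the axis. A picture is of the moment at which its call begins. There is no depth.
- workorder.sign_off(): hands the job in; it is judged then, once.
The state is a dict: "clock": time; "joint_pos": joint angles; "joint_vel": joint speeds; "joint_torque": joint torques, N m; "position": TCP position; "tcp_rot": TCP orientation; "wrist_force": force on the tool from outside, world axes, zero at the start; "torque": the same for the moment, N m; "gripper_width": opening from 0.0 (shut) to 1.0 (fully open); "gripper_force": force on a finger pad.
Only numpy, scipy, OpenCV 4.12 (cv2) and the standard library are available. Lean on these libraries where they do the work, as an engineer would, in place of code of your own. Each camera call takes 0.05 s, during which the arm holds its last target. There are 200 camera calls.

## Working session

There is one attempt and no reset: what is moved stays moved. The work goes in short steps, Python scripts to look and compute and a tool call to move; the robot and the scene stay as the last step left them, time stands still between calls to the robot, and variables do not carry over. Pictures are saved under pics/ and viewed, at most 10 in all, crops included, and the job is handed in when it is done.

Besides the shell and the picture viewer there is one more tool, called as a command line: name --argument value ..., lists and objects as JSON in quotes. jog_arm: Moves the arm, as the interface text tells. Its arguments: {"type":"object","properties":{"rows":{"type":"array"},"force":{"type":"number"}},"required":["rows"]}

```bash
ls; mkdir -p pics; cat > h.py <<'E'
import numpy as np, cv2
from scipy.spatial.transform import Rotation as R
from workcell import telemetry, imaging, workorder, arm
def cam(n):
    f=imaging.grab_frame(n); f['R']=R.from_rotvec(f['rvec']).as_matrix(); f['t']=np.array(f['tvec']); f['n']=n
    f['f']=240/np.tan(np.radians(f['vfov'])/2); return f
def save(f,p): cv2.imwrite('pics/'+p,f['color'][:,:,::-1])
def ray(f,u,v):
    x,y=(u-f['cx'])/f['f'],(v-f['cy'])/f['f']
    if f['n']=='wrist':
        r=np.hypot(x,y); s=np.sin(r)/max(r,1e-9); d=np.array([x*s,y*s,np.cos(r)])
    else: d=np.array([x,y,1.])
    return -f['R'].T@f['t'], f['R'].T@(d/np.linalg.norm(d))
def onz(f,u,v,z):
    o,d=ray(f,u,v); return o+d*(z-o[2])/d[2]
def proj(f,P):
    p=f['R']@np.array(P)+f['t']
    if f['n']=='wrist':
        th=np.arctan2(np.hypot(p[0],p[1]),p[2]); q=p[:2]/max(np.hypot(p[0],p[1]),1e-9)*th
    else: q=p[:2]/p[2]
    return q*f['f']+[f['cx'],f['cy']]
def tri(*rs):
    A=sum(np.eye(3)-np.outer(d,d) for o,d in rs); b=sum((np.eye(3)-np.outer(d,d))@o for o,d in rs)
    X=np.linalg.solve(A,b); return X,[np.linalg.norm((np.eye(3)-np.outer(d,d))@(X-o)) for o,d in rs]
E
python3 - <<'E'
from h import *
for n in ('scene','side'):
    f=cam(n); save(f,n+'0.png'); print(n,f['f'],-f['R'].T@f['t'],f['R'][2])
print(telemetry.sense(),arm.grip_point_offset)
E
```

```text
pics
scene 549.3196554593725 [1.23890748 0.46757524 0.66006099] [-0.72434383 -0.4614482  -0.51224172]
side 548.8782971631997 [ 0.40841926 -0.8971905   0.75046402] [ 0.09963189  0.82046408 -0.56294954]
{'clock': 0.1, 'joint_pos': array([ 9.03681473e-01,  3.81152013e-01,  1.29815626e+00, -1.69831265e-05,
        1.46361892e+00, -2.15294365e-01]), 'joint_vel': array([-0.00131502, -0.0011127 , -0.00149225,  0.0007906 , -0.00087388,
       -0.00141205]), 'joint_torque': array([ 5.39107117e-03, -4.49213898e+01, -2.31659389e+01, -6.60910678e-05,
        3.58249330e-03, -6.12943109e-05]), 'position': array([0.23996905, 0.49459654, 0.23077065]), 'tcp_rot': array([-7.03569396e-01, -3.06122629e+00,  1.90653290e-03]), 'wrist_force': array([ 0.28890618, -0.57853215, -0.22797284]), 'torque': array([-0.04216627,  0.02407449, -0.05193309]), 'gripper_force': 0.0, 'gripper_width': 0.996646088077489} 0.0187
```

View pics/scene0.png

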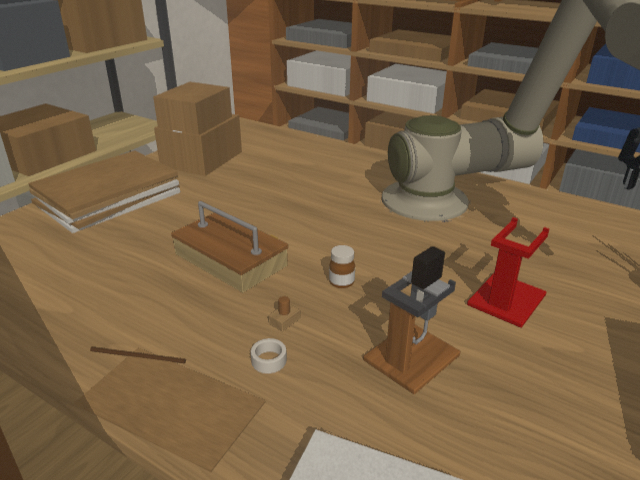

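View pics/side0.png

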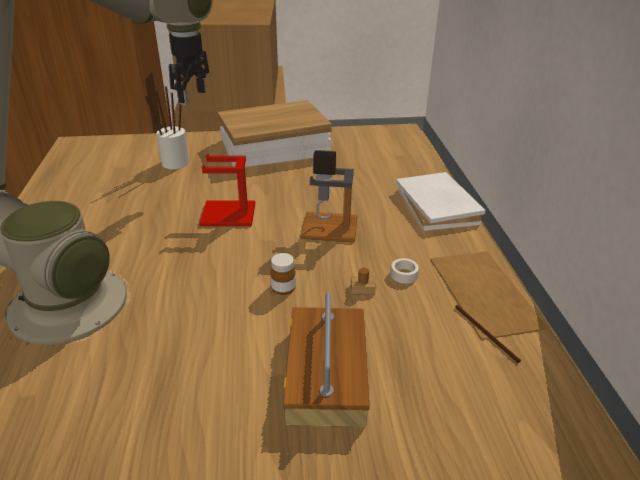

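The wooden stand with the scale is at scene (412,358) and side (330,225). The red look-alike at scene (508,300) is empty and is to be left alone. The box is at scene (230,245) and side (327,365). The jar, stamp and tape lie between the two. I'll confirm with an enlarged crop.

```bash
python3 - <<'E'
import cv2,numpy as np
a=cv2.imread('pics/scene0.png');b=cv2.imread('pics/side0.png')
def c(i,x0,y0,w,h,s): 
    o=cv2.resize(i[y0:y0+h,x0:x0+w],None,fx=s,fy=s,interpolation=cv2.INTER_CUBIC)
    for k in range(0,w,20): cv2.putText(o,str(x0+k),(k*s,8),0,.3,(255,255,255),1);cv2.line(o,(k*s,10),(k*s,16),(255,255,255),1)
    for k in range(20,h,20): cv2.putText(o,str(y0+k),(0,k*s),0,.3,(255,255,255),1)
    return o
def hs(x,y):
    h=max(x.shape[0],y.shape[0]);return np.hstack([np.pad(t,((0,h-t.shape[0]),(0,0),(0,0))) for t in(x,y)])
cv2.imwrite('pics/c1.png',hs(c(a,358,240,110,148,4),c(b,295,145,70,100,5)))
cv2.imwrite('pics/c2.png',hs(c(a,165,190,130,100,3),c(b,275,280,105,150,3)))
E
```

```text
(no output)
```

View pics/c1.png

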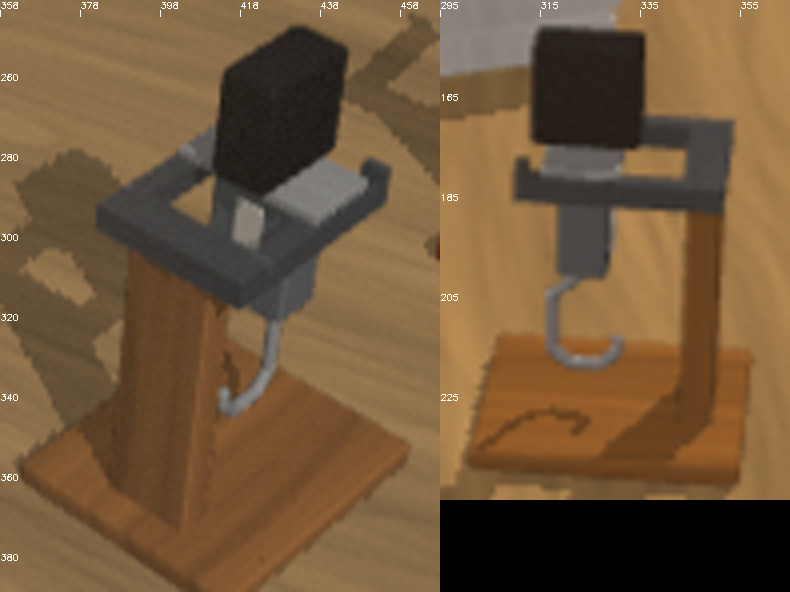

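View pics/c2.png

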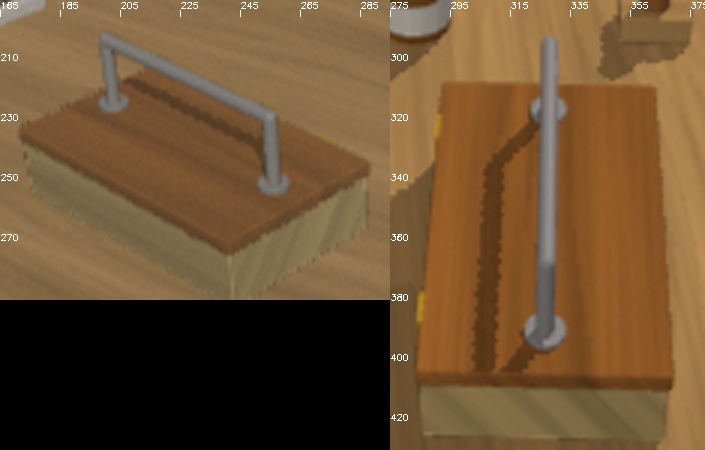

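The crops confirm the wooden stand with the dark fork holds the scale. The hook's mouth faces the post (+x), and the box's bar runs roughly along y.

```bash
python3 - <<'E'
from h import *
a,b=cam('scene'),cam('side')
P=dict(gripA=(411.5,283,335,175),gripB=(445,252,314,150.6),baseL=(363.5,357,354.6,239.4),baseR=(460.5,350.7,307,212),baseF=(412,388,356.8,215),
barP=(255,229,327.7,292.7),barM=(199.7,202.3,326.7,368.3),lidL=(171.7,235,369,406.7),lidF=(241.7,272.7,363.7,309.3),lidR=(288.3,246,292.7,307.7),postP=(256,251.3,327.3,316),postM=(202.3,225,326.3,390),tape=(268,345,404,266),stamp=(284,300,364,270),jar=(342,250,283,258))
X={}
for k,(u,v,p,q) in P.items():
    X[k],e=tri(ray(a,u,v),ray(b,p,q)); print(k,X[k].round(4),np.round(e[0],4))
ang=lambda p,q:np.degrees(np.arctan2(*(X[q]-X[p])[1::-1]))
print('yaw base',ang('baseR','baseF'),ang('baseL','baseF')-90,ang('baseL','baseR')-np.degrees(np.arctan2(110,-130)))
print('grip',(X['gripA']+X['gripB'])/2,'diag',ang('gripA','gripB')-np.degrees(np.arctan2(26,-50)))
print('box yaw',ang('lidL','lidF')-90,ang('barM','barP')-90,ang('postM','postP')-90,ang('lidR','lidF'),'ctr',(X['lidL']+X['lidR'])/2,(X['barP']+X['barM'])/2,(X['postP']+X['postM'])/2)
s=telemetry.sense();print(R.from_rotvec(s['tcp_rot']).as_matrix().round(3),s['position'])
E
```

```text
gripA [0.5723 0.2088 0.1549] 0.0026
gripB [0.5281 0.2417 0.2015] 0.0013
baseL [0.6161 0.1555 0.0076] 0.0016
baseR [0.5145 0.288  0.0091] 0.0027
baseF [0.6386 0.2553 0.0116] 0.0012
barP [ 0.5126 -0.1521  0.1108] 0.0002
barM [ 0.4884 -0.3256  0.11  ] 0.0014
lidL [ 0.5519 -0.3561  0.0493] 0.0012
lidF [ 0.5826 -0.1354  0.0509] 0.0021
lidR [ 0.4508 -0.1174  0.0502] 0.0008
postP [ 0.5121 -0.1542  0.0569] 0.0007
postM [ 0.49   -0.3227  0.0557] 0.0002
tape [0.6992 0.0166 0.0284] 0.0024
stamp [ 0.6056 -0.0163  0.0498] 0.0012
jar [0.4399 0.0061 0.0769] 0.0014
yaw base -14.765798545596859 -12.691706303430294 -12.292993510715291
grip [0.55018675 0.22524919 0.17820635] diag -9.290985820926466
box yaw -7.915577296003619 -7.957621770618346 -7.500352811881669 -7.744240264204036 ctr [ 0.50136454 -0.2367533   0.04977848] [ 0.50048451 -0.23887093  0.1103826 ] [ 0.50105294 -0.23847493  0.05629769]
[[-0.9    0.437 -0.001]
 [ 0.437  0.9   -0.001]
 [ 0.    -0.001 -1.   ]] [0.23998106 0.49466526 0.23094569]
```

```bash
cat >> h.py <<'E'
def go(*ts):
    "targets (x,y,z,scale yaw deg) -> shifts in tool axes from the present pose"
    s=telemetry.sense(); M=R.from_rotvec(s['tcp_rot']).as_matrix(); y0=np.degrees(np.arctan2(M[1,1],M[0,1]))-90
    print('t %.2f'%s['clock'],'pos',s['position'].round(4),'yaw %.2f'%y0,'F',s['wrist_force'].round(2),'w %.3f'%s['gripper_width'])
    for t in ts:
        d=M.T@(np.array(t[:3])-s['position']); sp=-np.radians((t[3]-y0+90)%180-90); print((d*1e3).round(1),'spin %.4f'%sp)
E
python3 -c "
from h import *
go((.55,.225,.235,-12.7),(.55,.225,.165,-12.7))"
```

```text
t 0.20 pos [0.24   0.4947 0.2309] yaw -25.88 F [ 0.2   0.24 -0.44] w 1.002
[-396.6 -107.3   -4. ] spin -0.2301
[-396.7 -107.2   66. ] spin -0.2301
```

jog_arm --rows '[85,-397,-107,-4,-0.23,85,-397,-107,-4,-0.23,85,-397,-107,-4,-0.23,85,-397,-107,-4,-0.23,85,-397,-107,-4,-0.23,85,-397,-107,-4,-0.23,85,-397,-107,-4,-0.23,85,-397,-107,-4,-0.23]' --force 40

```text
clock: 0.87
position: [0.4879, 0.2791, 0.2345]
tcp_rot: [-0.348, -3.122, 0.0]
wrist_force: [-0.5, 0.7, 0.7]
gripper_width: 0.994
gripper_force: 0.0
```

```bash
python3 -c "
from h import *
go((.55,.225,.235,-12.7),(.55,.225,.165,-12.7))"
```

```text
t 0.87 pos [0.4879 0.2791 0.2345] yaw -12.71 F [-0.46  0.67  0.75] w 0.994
[-72.5 -39.1  -0.5] spin -0.0002
[-72.5 -39.1  69.5] spin -0.0002
```

jog_arm --rows '[85,-72,-39,0,0,85,-72,-39,0,0,85,-72,-39,0,0,85,-72,-39,0,0]'

```text
clock: 1.2
position: [0.5494, 0.2253, 0.2337]
tcp_rot: [-0.352, -3.121, 0.001]
wrist_force: [-0.4, 1.3, 0.0]
gripper_width: 0.995
gripper_force: 0.0
```

```bash
python3 - <<'E'
from h import *
go((.55,.225,.235,-12.7),(.55,.225,.165,-12.7))
f=cam('wrist')
M=R.from_euler('z',-12.7,degrees=True).as_matrix()
im=f['color'].copy()
for s in ((1,1),(1,-1),(-1,-1),(-1,1)):
    p=proj(f,np.array([.55,.225,.205])+M@[.025*s[0],.013*s[1],0]); print(p); cv2.circle(im,tuple(np.int32(p.round())),2,(255,0,0),-1)
f['color']=im; save(f,'w1.png')
E
```

```text
t 1.20 pos [0.5494 0.2253 0.2337] yaw -12.89 F [-0.45  1.28  0.  ] w 0.995
[-0.6 -0.2 -1.3] spin -0.0033
[-0.7 -0.1 68.7] spin -0.0033
[353.78819165 333.39268351]
[306.03517879 333.54322345]
[303.1058767  246.80023174]
[356.08092932 246.62329039]
```

View pics/w1.png

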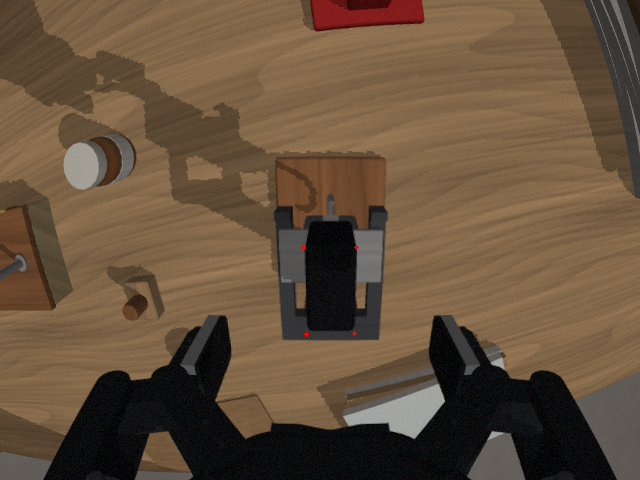

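The wrist view shows the grip between the fingers, at columns 306–356 with its end at row 330, about 2 mm to -x of my estimate. I'll descend and grip.

jog_arm --rows '[85,1,0,35,0,85,1,0,69,0,85,1,0,69,0,85,1,0,69,0,20,1,0,69,0,20,1,0,69,0,20,1,0,69,0,20,1,0,69,0]' --force 40

```text
clock: 1.92
position: [0.5477, 0.2273, 0.1668]
tcp_rot: [0.347, 3.12, 0.001]
wrist_force: [-0.2, 0.2, 0.1]
gripper_width: 0.447
gripper_force: 0.0
```

jog_arm --rows '[20,0,0,0,0,20,0,0,0,0,20,0,0,0,0]'

```text
clock: 2.17
position: [0.5476, 0.2272, 0.1664]
tcp_rot: [0.348, 3.121, 0.001]
wrist_force: [-0.9, -0.3, 6.0]
gripper_width: 0.301
gripper_force: 40.1
```

```bash
python3 - <<'E'
from h import *
go((.548,.2255,.186,-12.7)); print(telemetry.sense()['gripper_force'])
E
```

```text
t 2.17 pos [0.5476 0.2272 0.1664] yaw -12.71 F [-0.9  -0.31  6.05] w 0.301
[ -0.8  -1.5 -19.6] spin -0.0002
40.080265402793884
```

jog_arm --rows '[20,0,0,-5,0,20,0,0,-12,0,20,0,0,-20,0,20,0,0,-25,0,20,0,0,-25,0]'

```text
clock: 2.58
position: [0.5478, 0.2273, 0.192]
tcp_rot: [0.347, 3.12, 0.001]
wrist_force: [-0.0, -0.2, -2.5]
gripper_width: 0.303
gripper_force: 39.4
```

```bash
python3 - <<'E'
from h import *
go((.548,.2255,.186,-12.7)); print(telemetry.sense()['gripper_force'])
E
```

```text
t 2.58 pos [0.5478 0.2273 0.192 ] yaw -12.71 F [-0.05 -0.25 -2.49] w 0.303
[-0.6 -1.7  6. ] spin -0.0001
39.434139132499695
```

jog_arm --rows '[20,25,0,0,0,20,60,0,0,0,20,95,0,0,0,20,95,0,-20,0,20,95,0,-60,0,20,95,0,-100,0,20,95,0,-108,0]'

```text
clock: 3.17
position: [0.4558, 0.2486, 0.3049]
tcp_rot: [0.346, 3.113, 0.006]
wrist_force: [-0.1, 0.3, -1.6]
gripper_width: 0.298
gripper_force: 40.1
```

```bash
python3 - <<'E'
from h import *
go((.4562,-.2324,.30,-7.75)); print(telemetry.sense()['gripper_force'])
E
```

```text
t 3.17 pos [0.4558 0.2486 0.3049] yaw -12.68 F [-0.05  0.27 -1.6 ] w 0.298
[-106.  -469.2    3.5] spin -0.0861
40.13730704784393
```

jog_arm --rows '[20,-5,-20,0,0,20,-12,-50,0,0,20,-20,-85,0,0,20,-28,-120,0,0,20,-36,-155,0,0,20,-43,-190,0,-0.02,20,-51,-225,0,-0.04,20,-59,-260,0,-0.06]'

```text
clock: 3.83
position: [0.4545, -0.0202, 0.2983]
tcp_rot: [-0.252, -3.131, -0.0]
wrist_force: [1.0, 1.0, -1.9]
gripper_width: 0.299
gripper_force: 40.3
```

```bash
python3 - <<'E'
from h import *
go((.4562,-.2324,.30,-7.75)); print(telemetry.sense()['gripper_force'])
E
```

```text
t 3.83 pos [ 0.4545 -0.0202  0.2983] yaw -9.21 F [ 0.99  1.02 -1.88] w 0.299
[ -35.6 -209.2   -1.7] spin -0.0255
40.25105059146881
```

jog_arm --rows '[20,-6,-35,0,-0.02,20,-12,-70,0,-0.0255,20,-18,-105,0,-0.0255,20,-24,-140,0,-0.0255,20,-29,-170,0,-0.0255,20,-33,-195,0,-0.0255,20,-35.6,-209,0,-0.0255,20,-35.6,-209,0,-0.0255]'

```text
clock: 4.5
position: [0.4563, -0.2328, 0.2977]
tcp_rot: [-0.218, -3.133, -0.0]
wrist_force: [0.0, 0.3, -2.4]
gripper_width: 0.296
gripper_force: 40.4
```

```bash
python3 - <<'E'
from h import *
go((.4562,-.2324,.30,-7.75),(.4562,-.2324,.215,-7.75),(.4462,-.2324,.215,-7.75))
a,b=cam('scene'),cam('side')
s=telemetry.sense()['position']
M=R.from_euler('z',-7.75,degrees=True).as_matrix()
o=s-[0,0,.0164]
im=[]
for f,w in((a,(140,130,150,150)),(b,(240,220,150,150))):
    i=f['color'].copy()
    c=cv2.resize(i[w[1]:w[1]+150,w[0]:w[0]+150],None,fx=2.6,fy=2.6,interpolation=cv2.INTER_CUBIC)
    for p in ([0,0,-.116],[0.016,0,-.102],[0,0,-.06]):
        q=(proj(f,o+M@p)-w[:2])*2.6; print(f['n'],p,proj(f,o+M@p).round(1)); cv2.circle(c,tuple(np.int32(q)),2,(255,0,0),-1)
    im.append(c)
cv2.imwrite('pics/d1.png',np.hstack(im)[:,:,::-1])
E
```

```text
t 4.50 pos [ 0.4563 -0.2328  0.2977] yaw -7.97 F [ 0.03  0.29 -2.41] w 0.296
[ 0.2  0.4 -2.3] spin -0.0039
[ 0.1  0.4 82.7] spin -0.0039
[10.  -1.  82.7] spin -0.0039
scene [0, 0, -0.116] [241.  184.5]
scene [0.016, 0, -0.102] [234.7 180.8]
scene [0, 0, -0.06] [239.1 159.4]
side [0, 0, -0.116] [299.5 300.2]
side [0.016, 0, -0.102] [309.5 293.7]
side [0, 0, -0.06] [299.1 272.7]
```

View pics/d1.png

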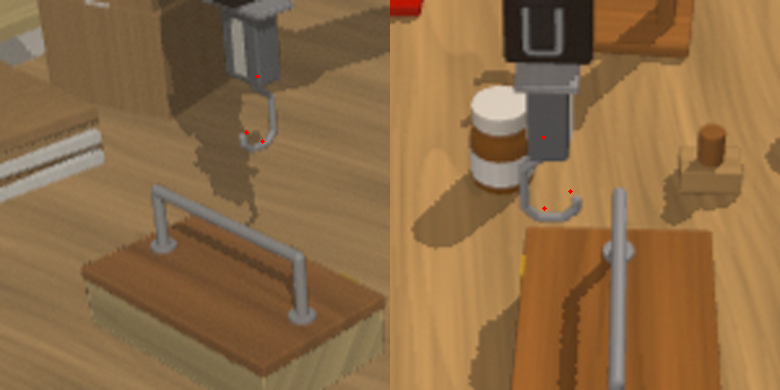

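The scene and side crops show the hook about 4 mm +x and 2 mm below my prediction: bend at scene ≈(239,187) and side ≈(302,303). It lies on the -x side of the bar, with its mouth facing the bar.

jog_arm --rows '[20,0,0,15,0,20,0,0,35,0,20,0,0,55,0,20,0,0,70,-0.0039,20,0,0,80,-0.0039,20,0,0,80,-0.0039,20,0,0,80,-0.0039]'

```text
clock: 5.18
position: [0.4567, -0.2293, 0.2188]
tcp_rot: [-0.205, -3.135, -0.001]
wrist_force: [0.9, -0.4, -1.5]
gripper_width: 0.296
gripper_force: 40.2
```

```bash
python3 - <<'E'
from h import *
M=R.from_euler('z',-7.75,degrees=True).as_matrix()
bar=np.array([.5008,-.2385,.1105])
go((*(bar+M@[-.0035,0,0])[:2],.2175,-7.75))
a,b=cam('scene'),cam('side')
c=[cv2.resize(f['color'][y:y+110,x:x+120],None,fx=3.3,fy=3.3,interpolation=cv2.INTER_CUBIC) for f,x,y in((a,180,170),(b,260,270))]
cv2.imwrite('pics/d2.png',np.hstack(c)[:,:,::-1])
E
```

```text
t 5.18 pos [ 0.4567 -0.2293  0.2188] yaw -7.50 F [ 0.89 -0.36 -1.53] w 0.296
[-41.5  -3.3   1.3] spin 0.0044
```

View pics/d2.png

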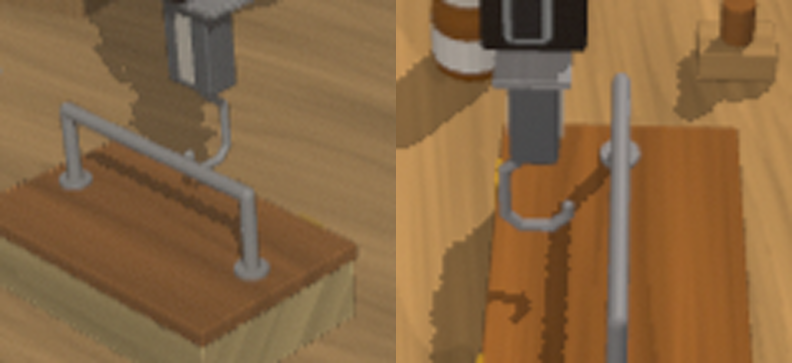

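```bash
python3 - <<'E'
from h import *
a,b=cam('scene'),cam('side')
s=telemetry.sense()['position']; M=R.from_euler('z',-7.6,degrees=True).as_matrix()
for n,u,v,p,q in(('bend',243,220,303.9,338.5),('tip',237.5,217,312.8,332.5),('housbotfront',227,195,0,0)):
    if p:
        X,e=tri(ray(a,u,v),ray(b,p,q)); print(n,X,e,'rel tcp',M.T@(X-s), 'rel bar',M.T@(X-[.5008,-.2385,.1105]))
E
```

```text
bend [ 0.46107876 -0.23040689  0.08194708] [np.float64(0.0022108857006511743), np.float64(0.0022108857006511193)] rel tcp [ 0.00423423  0.00059625 -0.13746929] rel bar [-0.04044267  0.00276863 -0.02855292]
tip [ 0.47604123 -0.23182898  0.09578437] [np.float64(0.002198906780845943), np.float64(0.0021989067808458893)] rel tcp [ 0.01925334  0.00116553 -0.12363201] rel bar [-0.02542356  0.00333791 -0.01471563]
```

jog_arm --rows '[20,0,-1,2,0.003,20,-6,-3,2,0.003,20,-14,-3,2,0.003,20,-22,-3,2,0.003,20,-30,-3,2,0.003,20,-36,-3,2,0.003,20,-40,-3,2,0.003,20,-40,-3,2,0.003]'

```text
clock: 6.05
position: [0.4965, -0.2389, 0.2162]
tcp_rot: [-0.212, -3.134, -0.0]
wrist_force: [-0.5, -0.6, -2.2]
gripper_width: 0.299
gripper_force: 40.3
```

jog_arm --rows '[20,0,0,-4,0,20,0,0,-9,0,20,0,0,-14,0,20,0,0,-18,0,20,0,0,-22,0,20,0,0,-24,0,20,0,0,-24,0,20,0,0,-24,0]'

```text
clock: 6.72
position: [0.4957, -0.2389, 0.2405]
tcp_rot: [0.213, 3.134, -0.0]
wrist_force: [-0.4, 0.1, -2.9]
gripper_width: 0.299
gripper_force: 40.3
```

```bash
python3 - <<'E'
from h import *
go((.5008,-.2385,.25,-7.75))
E
```

```text
t 6.72 pos [ 0.4957 -0.2389  0.2405] yaw -7.76 F [-0.4   0.1  -2.89] w 0.299
[-5.   1.1 -9.5] spin -0.0002
```

jog_arm --rows '[20,0,0,-2,0,20,0,0,-5,0,20,0,0,-8,0,20,0,0,-11,0,20,0,0,-14,0,20,0,0,-17,0,20,0,0,-19,0,20,0,0,-20,0]'

```text
clock: 7.38
position: [0.4957, -0.2388, 0.2607]
tcp_rot: [-0.213, -3.134, -0.0]
wrist_force: [0.3, -0.2, -5.3]
gripper_width: 0.3
gripper_force: 40.0
```

jog_arm --rows '[20,0,0,-2,0,20,0,0,-4,0,20,0,0,-6,0,20,0,0,-8,0,20,0,0,-10,0,20,0,0,-12,0,20,0,0,-12,0,20,0,0,-12,0]'

```text
clock: 8.05
position: [0.4957, -0.2388, 0.2726]
tcp_rot: [0.213, 3.134, -0.0]
wrist_force: [0.1, 0.8, -5.9]
gripper_width: 0.306
gripper_force: 39.9
```

```bash
cat >> h.py <<'E'
def tilt(p=None):
    a,b=cam('scene'),cam('side'); go()
    c=[cv2.resize(f['color'][y:y+150,x:x+150],None,fx=2.6,fy=2.6,interpolation=cv2.INTER_CUBIC) for f,x,y in((a,160,150),(b,250,280))]
    if p: cv2.imwrite('pics/'+p,np.hstack(c)[:,:,::-1])
    return a,b
E
python3 -c "
from h import *
tilt('e1.png')"
```

```text
t 8.15 pos [ 0.4957 -0.2388  0.2724] yaw -7.76 F [-0.61  0.06 -6.06] w 0.298
```

```bash
cat >> h.py <<'E'
PT=dict(barM=(199.7,202.3,326.7,368.3),lidL=(171.7,235,369,406.7),lidF=(241.7,272.7,363.7,309.3),lidR=(288.3,246,292.7,307.7),postP=(256,251.3,327.3,316),postM=(202.3,225,326.3,390))
def track(p=None):
    a,b=tilt(p); V=np.array(list(PT.values()),np.float32); X={}
    out=[]
    for f,i,V0 in((a,'scene0',V[:,:2]),(b,'side0',V[:,2:])):
        g0=cv2.imread('pics/%s.png'%i,0); g1=cv2.cvtColor(f['color'],cv2.COLOR_RGB2GRAY)
        q,st,er=cv2.calcOpticalFlowPyrLK(g0,g1,np.ascontiguousarray(V0).reshape(-1,1,2),None,winSize=(17,17),maxLevel=2)
        out.append((q[:,0],er[:,0]))
    for k,n in enumerate(PT):
        X[n],e=tri(ray(a,*out[0][0][k]),ray(b,*out[1][0][k]))
        print(n,X[n].round(4),'res %.4f'%e[0],'shift',(out[0][0][k]-V[k,:2]).round(1),(out[1][0][k]-V[k,2:]).round(1),'err',out[0][1][k].round(1),out[1][1][k].round(1))
    for A,B,off in(('lidL','lidF',.0016),('postM','postP',.0012)):
        d=X[B]-X[A]; t=np.arctan2(d[2]-off,np.hypot(*d[:2])); print(A,B,'tilt %.2f deg (+ = +y end high) -> bal %+.1f mm'%(np.degrees(t),-83*np.tan(t)))
    return X
E
python3 -c "
from h import *
track('e1.png')"
```

```text
t 8.25 pos [ 0.4957 -0.2388  0.2724] yaw -7.76 F [-0.16 -0.25 -6.14] w 0.298
barM [ 0.4877 -0.3268  0.1103] res 0.0019 shift [-0.  -0.5] [-0.   0.7] err 5.7 7.2
lidL [ 0.5517 -0.3541  0.0489] res 0.0012 shift [0.8 0.4] [-0.4 -0.8] err 3.1 8.0
lidF [ 0.5816 -0.1361  0.0557] res 0.0027 shift [ 0.1 -2.5] [-0.  -1.4] err 3.6 9.3
lidR [ 0.4512 -0.1172  0.0556] res 0.0009 shift [-0.  -2.1] [ 0.2 -2.2] err 3.7 8.3
postP [ 0.5123 -0.1534  0.0622] res 0.0009 shift [ 0.2 -2.1] [ 0.2 -2.4] err 2.8 8.4
postM [ 0.49   -0.3212  0.0559] res 0.0003 shift [0.6 0.1] [-0.  -0.8] err 2.9 8.4
lidL lidF tilt 1.34 deg (+ = +y end high) -> bal -1.9 mm
postM postP tilt 1.73 deg (+ = +y end high) -> bal -2.5 mm
```

View pics/e1.png

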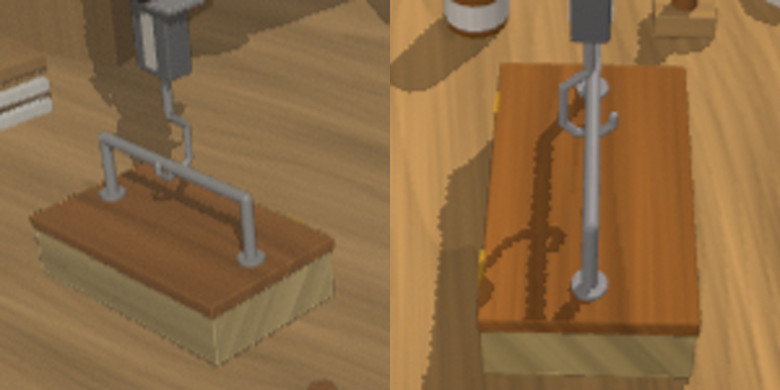

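The hook is under the bar. The +y end has risen about 6 mm while the -y end is still on the table, so the balance point lies towards -y. I'll lower, slide the hook 22 mm towards -y and try again.

jog_arm --rows '[20,0,0,3,0,20,0,0,7,0,20,0,0,11,0,20,0,0,15,0,20,0,0,20,0,20,0,0,26,0,20,0,0,33,0,20,0,0,41,0]'

```text
clock: 8.92
position: [0.4959, -0.2391, 0.2312]
tcp_rot: [0.212, 3.134, -0.001]
wrist_force: [-0.1, -0.2, -1.1]
gripper_width: 0.301
gripper_force: 40.4
```

jog_arm --rows '[20,0,0,0,0,20,0,-4,0,0,20,0,-10,0,0,20,0,-16,0,0,20,0,-21,0,0,20,0,-22,0,0,20,0,-22,0,0]'

```text
clock: 9.5
position: [0.4927, -0.2613, 0.2316]
tcp_rot: [0.214, 3.134, -0.0]
wrist_force: [1.0, -0.4, -2.1]
gripper_width: 0.301
gripper_force: 40.4
```

jog_arm --rows '[20,0,0,-4,0,20,0,0,-9,0,20,0,0,-14,0,20,0,0,-19,0,20,0,0,-24,0,20,0,0,-28,0,20,0,0,-30,0,20,0,0,-32,0]'

```text
clock: 10.17
position: [0.4928, -0.2605, 0.2636]
tcp_rot: [-0.212, -3.134, -0.0]
wrist_force: [0.4, -0.2, -5.9]
gripper_width: 0.298
gripper_force: 40.0
```

jog_arm --rows '[20,0,0,-2,0,20,0,0,-4,0,20,0,0,-6,0,20,0,0,-8,0,20,0,0,-10,0,20,0,0,-12,0,20,0,0,-12,0,20,0,0,-12,0]'

```text
clock: 10.83
position: [0.4928, -0.2607, 0.2756]
tcp_rot: [0.213, 3.134, -0.0]
wrist_force: [-0.3, -0.1, -6.3]
gripper_width: 0.299
gripper_force: 39.9
```

```bash
python3 -c "
from h import *
track()"
```

```text
t 10.93 pos [ 0.4927 -0.2607  0.2754] yaw -7.76 F [-0.3  -0.06 -6.17] w 0.298
barM [ 0.4885 -0.3262  0.1163] res 0.0015 shift [-0.5 -2.7] [ 0.3 -2.5] err 9.8 8.0
lidL [ 0.5516 -0.3574  0.0575] res 0.0010 shift [-0.9 -3.5] [ 0.2 -2.8] err 4.5 9.3
lidF [ 0.5815 -0.138   0.051 ] res 0.0016 shift [-0.9 -0.6] [-0.5  0.8] err 3.0 9.6
lidR [ 0.4505 -0.1209  0.0494] res 0.0011 shift [-1.1 -0.3] [0.1 1.7] err 3.4 8.8
postP [ 0.5121 -0.1566  0.0575] res 0.0012 shift [-0.7 -0.8] [0.4 0.8] err 4.2 9.6
postM [ 0.49   -0.3245  0.0636] res 0.0000 shift [-1.  -3.3] [ 0.2 -2.5] err 3.8 8.5
lidL lidF tilt -2.11 deg (+ = +y end high) -> bal +3.1 mm
postM postP tilt -2.48 deg (+ = +y end high) -> bal +3.6 mm
```

Now the -y end rises. From the two pivoting forces W ≈ 4.3 N and the balance is about 12 mm towards -y of the middle, so I'll slide back 10 mm.

jog_arm --rows '[20,0,0,3,0,20,0,0,7,0,20,0,0,11,0,20,0,0,15,0,20,0,0,20,0,20,0,0,27,0,20,0,0,35,0,20,0,0,44,0]'

```text
clock: 11.6
position: [0.4929, -0.2607, 0.2311]
tcp_rot: [0.212, 3.134, -0.001]
wrist_force: [-0.1, 0.8, -2.4]
gripper_width: 0.296
gripper_force: 40.4
```

jog_arm --rows '[20,0,0,0,0,20,0,4,0,0,20,0,8,0,0,20,0,10,0,0,20,0,10,0,0,20,0,10,0,0]'

```text
clock: 12.1
position: [0.4943, -0.2506, 0.2319]
tcp_rot: [0.212, 3.134, -0.001]
wrist_force: [0.5, 0.6, -2.2]
gripper_width: 0.298
gripper_force: 40.4
```

jog_arm --rows '[20,0,0,-4,0,20,0,0,-9,0,20,0,0,-14,0,20,0,0,-19,0,20,0,0,-24,0,20,0,0,-28,0,20,0,0,-30,0,20,0,0,-32,0]'

```text
clock: 12.77
position: [0.494, -0.2507, 0.2636]
tcp_rot: [-0.213, -3.134, -0.0]
wrist_force: [-0.6, -0.5, -5.9]
gripper_width: 0.3
gripper_force: 39.9
```

jog_arm --rows '[20,0,0,-2,0,20,0,0,-4,0,20,0,0,-6,0,20,0,0,-8,0,20,0,0,-10,0,20,0,0,-12,0,20,0,0,-13,0,20,0,0,-13,0]'

```text
clock: 13.43
position: [0.4942, -0.2508, 0.2768]
tcp_rot: [0.212, 3.134, -0.0]
wrist_force: [-0.3, 0.3, -6.0]
gripper_width: 0.3
gripper_force: 39.8
```

```bash
python3 -c "
from h import *
track()"
```

```text
t 13.53 pos [ 0.4941 -0.2507  0.2764] yaw -7.76 F [-0.05 -0.03 -6.92] w 0.299
barM [ 0.4886 -0.3276  0.1136] res 0.0017 shift [-0.8 -1.8] [ 0.5 -0.5] err 7.8 7.7
lidL [ 0.5522 -0.3555  0.0526] res 0.0012 shift [-0.1 -1.2] [ 0.2 -1.7] err 3.8 8.5
lidF [ 0.5815 -0.137   0.0554] res 0.0024 shift [-0.3 -2.5] [-0.2 -1. ] err 3.5 8.9
lidR [ 0.451  -0.1192  0.0546] res 0.0008 shift [-0.8 -2. ] [ 0.1 -1.1] err 3.7 8.4
postP [ 0.5126 -0.1546  0.0619] res 0.0010 shift [-0.3 -2.1] [ 0.5 -1.8] err 3.1 9.5
postM [ 0.4905 -0.3229  0.0595] res 0.0002 shift [-0.4 -1.4] [ 0.4 -1.6] err 3.4 8.9
lidL lidF tilt 0.30 deg (+ = +y end high) -> bal -0.4 mm
postM postP tilt 0.41 deg (+ = +y end high) -> bal -0.6 mm
```

jog_arm --rows '[20,0,0,-1,0,20,0,0,-3,0,20,0,0,-5,0,20,0,0,-8,0,20,0,0,-11,0,20,0,0,-13,0,20,0,0,-15,0,20,0,0,-15,0]'

```text
clock: 14.2
position: [0.4942, -0.2508, 0.292]
tcp_rot: [0.212, 3.134, -0.001]
wrist_force: [0.2, -0.2, -6.1]
gripper_width: 0.295
gripper_force: 39.8
```

jog_arm --rows '[20,0,0,0,0,20,0,0,0,0,20,0,0,0,0,20,0,0,0,0,20,0,0,0,0,20,0,0,0,0,20,0,0,0,0,20,0,0,0,0]'

```text
clock: 14.87
position: [0.4941, -0.2507, 0.2915]
tcp_rot: [-0.213, -3.134, -0.0]
wrist_force: [0.3, -0.5, -7.1]
gripper_width: 0.296
gripper_force: 39.9
```

```bash
python3 -c "
from h import *
track('e2.png');print();track()"
```

```text
t 14.97 pos [ 0.4941 -0.2507  0.2915] yaw -7.76 F [-0.29 -0.23 -5.97] w 0.298
barM [ 0.4886 -0.3269  0.1272] res 0.0019 shift [-1.2 -7.3] [ 0.8 -7. ] err 8.1 7.9
lidL [ 0.5521 -0.3554  0.0668] res 0.0012 shift [-0.9 -6.9] [ 0.7 -7.7] err 4.7 8.2
lidF [ 0.5795 -0.1425  0.0639] res 0.0056 shift [-0.7 -8.4] [ 1.  -1.5] err 3.1 12.7
lidR [ 0.4515 -0.1188  0.0691] res 0.0017 shift [-0.6 -8. ] [ 0.6 -6.8] err 4.9 11.0
postP [ 0.5124 -0.1544  0.0765] res 0.0009 shift [-0.6 -8.2] [ 0.5 -7.8] err 3.2 8.8
postM [ 0.4905 -0.3225  0.0736] res 0.0001 shift [-1.  -6.9] [ 0.5 -7.8] err 3.0 9.3
lidL lidF tilt -1.21 deg (+ = +y end high) -> bal +1.7 mm
postM postP tilt 0.60 deg (+ = +y end high) -> bal -0.9 mm

t 15.07 pos [ 0.4941 -0.2507  0.2915] yaw -7.76 F [ 0.9   0.43 -5.78] w 0.300
barM [ 0.4886 -0.3269  0.1272] res 0.0019 shift [-1.2 -7.3] [ 0.8 -7. ] err 8.2 8.1
lidL [ 0.5521 -0.3555  0.0669] res 0.0012 shift [-0.9 -6.9] [ 0.7 -7.7] err 4.7 8.1
lidF [ 0.5795 -0.1426  0.0638] res 0.0056 shift [-0.7 -8.4] [ 1.  -1.4] err 3.2 12.7
lidR [ 0.4515 -0.1189  0.0692] res 0.0017 shift [-0.6 -8. ] [ 0.6 -6.8] err 5.0 11.1
postP [ 0.5125 -0.1544  0.0766] res 0.0009 shift [-0.6 -8.2] [ 0.5 -7.9] err 3.2 8.8
postM [ 0.4905 -0.3225  0.0735] res 0.0001 shift [-1.  -6.9] [ 0.4 -7.8] err 3.0 9.2
lidL lidF tilt -1.24 deg (+ = +y end high) -> bal +1.8 mm
postM postP tilt 0.63 deg (+ = +y end high) -> bal -0.9 mm
```

The box hangs about 18 mm clear, level within ~0.6° and still. Holding it for the reading.

jog_arm --rows '[20,0,0,0,0,20,0,0,0,0,20,0,0,0,0,20,0,0,0,0,20,0,0,0,0,20,0,0,0,0,20,0,0,0,0,20,0,0,0,0]'

```text
clock: 15.73
position: [0.4941, -0.2507, 0.2915]
tcp_rot: [-0.212, -3.134, 0.0]
wrist_force: [0.1, 0.3, -7.1]
gripper_width: 0.301
gripper_force: 39.9
```

jog_arm --rows '[20,0,0,0,0,20,0,0,0,0,20,0,0,0,0,20,0,0,0,0,20,0,0,0,0,20,0,0,0,0,20,0,0,0,0,20,0,0,0,0]'

```text
clock: 16.4
position: [0.4941, -0.2507, 0.2915]
tcp_rot: [0.213, 3.134, 0.0]
wrist_force: [0.9, 0.5, -5.9]
gripper_width: 0.299
gripper_force: 39.9
```

jog_arm --rows '[20,0,0,0,0,20,0,0,0,0,20,0,0,0,0,20,0,0,0,0,20,0,0,0,0,20,0,0,0,0,20,0,0,0,0,20,0,0,0,0]'

```text
clock: 17.07
position: [0.4941, -0.2508, 0.2915]
tcp_rot: [-0.213, -3.134, 0.0]
wrist_force: [-0.3, -0.5, -6.8]
gripper_width: 0.296
gripper_force: 39.9
```

jog_arm --rows '[20,0,0,0,0,20,0,0,0,0,20,0,0,0,0,20,0,0,0,0,20,0,0,0,0,20,0,0,0,0,20,0,0,0,0,20,0,0,0,0]'

```text
clock: 17.73
position: [0.4941, -0.2507, 0.2915]
tcp_rot: [0.212, 3.134, -0.0]
wrist_force: [-0.4, -0.2, -6.4]
gripper_width: 0.297
gripper_force: 39.8
```

```bash
python3 -c "
from h import *
track()"
```

```text
t 17.83 pos [ 0.4941 -0.2507  0.2915] yaw -7.76 F [-0.72  1.19 -6.65] w 0.302
barM [ 0.4887 -0.3268  0.1272] res 0.0019 shift [-1.1 -7.3] [ 0.8 -7.1] err 8.3 8.1
lidL [ 0.552  -0.3556  0.067 ] res 0.0012 shift [-1. -7.] [ 0.7 -7.7] err 4.6 8.2
lidF [ 0.5795 -0.1424  0.0639] res 0.0056 shift [-0.6 -8.4] [ 1.  -1.5] err 3.2 12.8
lidR [ 0.4515 -0.1188  0.0691] res 0.0017 shift [-0.6 -8. ] [ 0.6 -6.8] err 5.1 11.0
postP [ 0.5125 -0.1543  0.0766] res 0.0009 shift [-0.6 -8.2] [ 0.5 -7.9] err 3.2 8.8
postM [ 0.4905 -0.3225  0.0735] res 0.0001 shift [-1.  -6.9] [ 0.4 -7.8] err 3.0 9.1
lidL lidF tilt -1.25 deg (+ = +y end high) -> bal +1.8 mm
postM postP tilt 0.63 deg (+ = +y end high) -> bal -0.9 mm
```

View pics/e2.png

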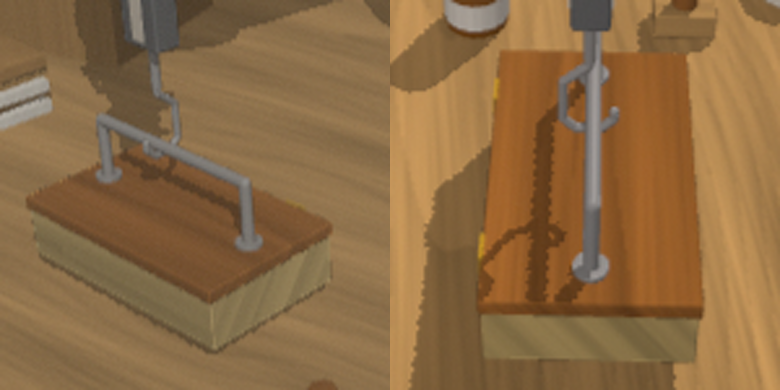

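The box is level and still. I'll set it down softly.

jog_arm --rows '[20,0,0,1,0,20,0,0,3,0,20,0,0,5,0,20,0,0,7,0,20,0,0,9,0,20,0,0,11,0,20,0,0,12,0,20,0,0,13,0]'

```text
clock: 18.5
position: [0.4941, -0.2507, 0.2783]
tcp_rot: [-0.212, -3.134, -0.0]
wrist_force: [0.1, 0.5, -5.8]
gripper_width: 0.303
gripper_force: 39.8
```

jog_arm --rows '[20,0,0,1,0,20,0,0,2,0,20,0,0,3,0,20,0,0,4,0,20,0,0,5,0,20,0,0,6,0,20,0,0,7,0,20,0,0,8,0]'

```text
clock: 19.17
position: [0.4941, -0.2507, 0.2705]
tcp_rot: [0.212, 3.134, -0.0]
wrist_force: [-0.1, 0.2, -5.9]
gripper_width: 0.298
gripper_force: 39.8
```

jog_arm --rows '[20,0,0,2,0,20,0,0,4,0,20,0,0,8,0,20,0,0,12,0,20,0,0,16,0,20,0,0,20,0,20,0,0,25,0,20,0,0,30,0]'

```text
clock: 19.83
position: [0.4942, -0.2508, 0.2403]
tcp_rot: [0.212, 3.134, -0.001]
wrist_force: [-0.0, 0.3, -2.1]
gripper_width: 0.298
gripper_force: 40.4
```

jog_arm --rows '[20,0,0,5,0,20,0,0,10,0,20,0,0,15,0,20,0,0,20,0,20,0,0,23,0,20,0,0,23,0,20,0,0,23,0]'

```text
clock: 20.42
position: [0.4941, -0.2507, 0.2175]
tcp_rot: [-0.212, -3.134, -0.0]
wrist_force: [0.4, 0.3, -1.9]
gripper_width: 0.299
gripper_force: 40.4
```

```bash
python3 -c "
from h import *
track('e3.png')"
```

```text
t 20.52 pos [ 0.4942 -0.2508  0.2178] yaw -7.76 F [ 0.76 -0.71 -2.24] w 0.302
barM [ 0.4884 -0.3242  0.1064] res 0.0024 shift [1.1 1.4] [0.4 1.3] err 10.5 8.4
lidL [ 0.5521 -0.3556  0.0486] res 0.0013 shift [0.2 0.4] [0.1 0.1] err 3.6 8.2
lidF [ 0.5819 -0.1362  0.0509] res 0.0017 shift [-0.3 -0.2] [-0.4  0.2] err 3.5 8.5
lidR [ 0.4511 -0.1191  0.0496] res 0.0006 shift [-0.8  0.1] [0.2 0.8] err 4.1 8.0
postP [ 0.4459 -0.2071  0.0054] res 0.0030 shift [-0.2  0.1] [-35.   42.7] err 3.4 15.3
postM [ 0.4904 -0.3231  0.0554] res 0.0001 shift [-0.3  0.2] [0.3 0.3] err 3.9 7.8
lidL lidF tilt 0.19 deg (+ = +y end high) -> bal -0.3 mm
postM postP tilt -22.40 deg (+ = +y end high) -> bal +34.2 mm
```

jog_arm --rows '[20,0,0,2,0,20,5,0,2,0,20,12,0,2,0,20,20,0,2,0,20,29,0,2,0,20,38,0,2,0,20,46,0,2,0,20,46,0,2,0]'

```text
clock: 21.18
position: [0.447, -0.2442, 0.2158]
tcp_rot: [-0.214, -3.134, 0.0]
wrist_force: [0.7, 0.0, -1.7]
gripper_width: 0.301
gripper_force: 40.4
```

```bash
python3 -c "
from h import *
track('e3.png'); go((.4548,.2486,.30,-12.7))"
```

```text
t 21.28 pos [ 0.4483 -0.2446  0.2158] yaw -7.79 F [-0.    0.54 -1.86] w 0.299
barM [ 0.4884 -0.3268  0.109 ] res 0.0020 shift [-0.1  0.1] [0.4 1.2] err 3.4 7.0
lidL [ 0.5521 -0.3556  0.0486] res 0.0013 shift [0.2 0.4] [0.1 0.1] err 3.7 7.9
lidF [ 0.5819 -0.1361  0.0509] res 0.0017 shift [-0.2 -0.2] [-0.4  0.2] err 3.4 8.2
lidR [ 0.5061 -0.0304  0.1482] res 0.0496 shift [-0.8  0.1] [  4.4 -87.1] err 3.9 82.4
postP [ 0.5124 -0.1547  0.0565] res 0.0008 shift [-0.2  0.1] [0.2 0.4] err 3.3 7.8
postM [ 0.4904 -0.3231  0.0554] res 0.0001 shift [-0.3  0.2] [0.3 0.3] err 3.6 7.5
lidL lidF tilt 0.19 deg (+ = +y end high) -> bal -0.3 mm
postM postP tilt -0.04 deg (+ = +y end high) -> bal +0.1 mm
t 21.28 pos [ 0.4483 -0.2446  0.2158] yaw -7.79 F [-0.    0.54 -1.86] w 0.299
[ 60.4 489.5 -84.4] spin 0.0857
```

The hook is clear and the box hasn't moved. Going up and back towards the stand.

jog_arm --rows '[20,0,0,-15,0,20,0,0,-40,0,20,0,0,-65,0,20,0,0,-84,0,20,1,15,-84,0,20,5,45,-84,0,20,10,80,-84,0,20,14,115,-84,0]'

```text
clock: 21.95
position: [0.4497, -0.1268, 0.2983]
tcp_rot: [-0.214, -3.133, -0.002]
wrist_force: [0.4, -0.3, -2.5]
gripper_width: 0.301
gripper_force: 40.4
```

jog_arm --rows '[20,4,35,0,0.02,20,9,70,0,0.04,20,13,105,0,0.06,20,17,140,0,0.0857,20,22,175,0,0.0857,20,26,210,0,0.0857,20,30,245,0,0.0857,20,34,280,0,0.0857]'

```text
clock: 22.62
position: [0.4533, 0.1559, 0.2985]
tcp_rot: [-0.346, -3.121, -0.0]
wrist_force: [0.6, -0.2, -1.9]
gripper_width: 0.3
gripper_force: 40.4
```

```bash
python3 -c "
from h import *
go((.4548,.2486,.30,-12.7))"
```

```text
t 22.62 pos [0.4533 0.1559 0.2985] yaw -12.64 F [ 0.6  -0.16 -1.89] w 0.300
[18.9 90.8 -1.4] spin 0.0011
```

jog_arm --rows '[20,5,30,0,0.001,20,11,60,0,0.001,20,17,85,0,0.001,20,19,91,0,0.001,20,19,91,25,0.001,20,19,91,60,0.001,20,19,91,90,0.001,20,19,91,106,0.001]'

```text
clock: 23.28
position: [0.4535, 0.2459, 0.1894]
tcp_rot: [-0.347, -3.117, 0.004]
wrist_force: [-0.9, 0.0, -2.8]
gripper_width: 0.3
gripper_force: 40.4
```

jog_arm --rows '[20,0,0,0,0,20,0,0,0,0]'

```text
clock: 23.45
position: [0.4553, 0.2462, 0.1931]
tcp_rot: [-0.348, -3.121, 0.001]
wrist_force: [0.4, 0.5, -2.0]
gripper_width: 0.299
gripper_force: 40.4
```

```bash
python3 -c "
from h import *
go((.5477,.2273,.192,-12.7),(.5477,.2273,.166,-12.7))
a,b=cam('scene'),cam('side')
c=[cv2.resize(f['color'][y:y+150,x:x+w],None,fx=3,fy=3,interpolation=cv2.INTER_CUBIC) for f,x,y,w in((a,370,220,130),(b,260,120,120))]
cv2.imwrite('pics/g1.png',np.hstack(c)[:,:,::-1])
"
```

```text
t 23.45 pos [0.4553 0.2462 0.1931] yaw -12.73 F [ 0.39  0.48 -1.97] w 0.299
[-94.3   1.9   1. ] spin -0.0005
[-94.3   1.9  27. ] spin -0.0005
```

jog_arm --rows '[20,0,2,0,0,20,-15,2,0,0,20,-35,2,0,0,20,-55,2,0,0,20,-75,2,0,0,20,-88,2,0,0,20,-94,2,0,0,20,-94,2,0,0]'

```text
clock: 24.22
position: [0.5488, 0.2273, 0.1939]
tcp_rot: [0.349, 3.121, 0.0]
wrist_force: [-0.4, 0.5, -1.6]
gripper_width: 0.298
gripper_force: 40.5
```

```bash
python3 -c "
from h import *
go((.5477,.2273,.192,-12.7),(.5477,.2273,.166,-12.7))
a,b=cam('scene'),cam('side')
c=[cv2.resize(f['color'][y:y+150,x:x+w],None,fx=3,fy=3,interpolation=cv2.INTER_CUBIC) for f,x,y,w in((a,360,220,130),(b,270,120,120))]
cv2.imwrite('pics/g2.png',np.hstack(c)[:,:,::-1])
"
```

```text
t 24.22 pos [0.5488 0.2273 0.1939] yaw -12.77 F [-0.41  0.52 -1.6 ] w 0.298
[ 1.1 -0.2  1.9] spin -0.0012
[ 1.1 -0.2 27.9] spin -0.0012
```

View pics/g2.png

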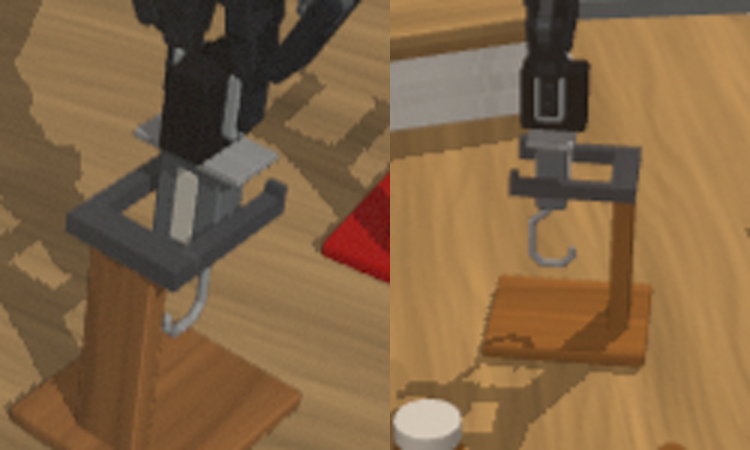

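The scale is upright over the fork, with the housing between the prongs and the collar above them. I'll lower it.

jog_arm --rows '[20,1,0,6,0,20,1,0,12,0,20,1,0,18,0,20,1,0,22,0,20,1,0,24,0,20,1,0,25,0,20,1,0,26,0]'

```text
clock: 24.9
position: [0.5469, 0.2278, 0.1674]
tcp_rot: [0.348, 3.122, 0.0]
wrist_force: [0.2, -0.0, -1.3]
gripper_width: 0.3
gripper_force: 40.5
```

jog_arm --rows '[20,0,0,0.5,0,20,0,0,0.5,0,20,0,0,0.5,0]'

```text
clock: 25.15
position: [0.5469, 0.2278, 0.1672]
tcp_rot: [0.348, 3.122, 0.0]
wrist_force: [1.0, -0.6, -1.2]
gripper_width: 0.302
gripper_force: 40.5
```

jog_arm --rows '[20,0,0,0.5,0,20,0,0,1,0,20,0,0,1,0,20,0,0,1,0]'

```text
clock: 25.48
position: [0.547, 0.2278, 0.1664]
tcp_rot: [0.348, 3.122, 0.0]
wrist_force: [-1.3, -0.6, 1.9]
gripper_width: 0.298
gripper_force: 41.0
```

The wrist force now reads +1.9 N, so the fork is carrying the scale. I'll open the fingers slowly, then rise.

jog_arm --rows '[30,0,0,0,0,40,0,0,0,0,55,0,0,0,0,70,0,0,0,0,85,0,0,0,0,85,0,0,0,0,85,0,0,0,0,85,0,0,0,0]'

```text
clock: 26.15
position: [0.5469, 0.2278, 0.166]
tcp_rot: [-0.348, -3.122, -0.0]
wrist_force: [-0.3, -0.2, 0.1]
gripper_width: 0.995
gripper_force: 0.0
```

jog_arm --rows '[85,0,0,0,0,85,0,0,-10,0,85,0,0,-30,0,85,0,0,-55,0,85,0,0,-85,0,85,0,0,-120,0,85,0,0,-130,0,85,0,0,-130,0]'

```text
clock: 26.82
position: [0.5476, 0.228, 0.3001]
tcp_rot: [0.347, 3.115, 0.003]
wrist_force: [0.4, 0.2, 0.6]
gripper_width: 0.997
gripper_force: 0.0
```

jog_arm --rows '[85,0,0,0,0,85,0,0,0,0,85,0,0,0,0,85,0,0,0,0,85,0,0,0,0,85,0,0,0,0,85,0,0,0,0,85,0,0,0,0]'

```text
clock: 27.48
position: [0.5468, 0.2278, 0.2959]
tcp_rot: [-0.348, -3.122, 0.0]
wrist_force: [-0.7, -0.1, 0.0]
gripper_width: 0.995
gripper_force: 0.0
```

```bash
python3 - <<'E'
from h import *
go()
for n,pts in(('scene',[(411.5,283),(363.5,357),(425,330)]),('side',[(313.6,173.6),(335,175),(323,216),(354.6,239.4),(283,258),(364,270)])):
    f=cam(n); save(f,n+'_end.png'); g0=cv2.imread('pics/%s0.png'%n,0); g1=cv2.cvtColor(f['color'],cv2.COLOR_RGB2GRAY)
    q,st,er=cv2.calcOpticalFlowPyrLK(g0,g1,np.float32(pts).reshape(-1,1,2),None,winSize=(15,15)); print(n,(q[:,0]-pts).round(1).tolist(),er.ravel().round(1))
    d=np.abs(cv2.imread('pics/%s0.png'%n).astype(int)[:,:,::-1]-f['color']).max(2)>60
    m=d[235:350,358:470] if n=='scene' else d[145:245,295:365]; print('changed px around stand',m.sum(), np.argwhere(m).mean(0) if m.any() else '')
E
```

```text
t 27.48 pos [0.5468 0.2278 0.2959] yaw -12.72 F [-0.75 -0.12  0.04] w 0.995
scene [[1.1, -0.5], [0.3, 0.3], [0.7, 0.7]] [5.3 6.  6.6]
changed px around stand 60 [43.88333333 66.96666667]
side [[-0.0, -0.1], [-0.6, -0.1], [-0.4, -0.2], [-0.1, -0.1], [0.1, -0.0], [0.0, 0.2]] [2.7 3.7 2.9 2.5 3.3 2.2]
changed px around stand 0
```

The scale hangs within about 1 px of where it started, and the jar and stamp show no shift. Handing in.

```bash
python3 -c "
from workcell import workorder
print(workorder.sign_off())"
```

```text
the job is handed in; nothing more can be done
None
```

The box was weighed at about 0.44 kg from the wrist force, hanging about 18 mm clear, level within about 1° and still for over 2 s. It was then set down softly and unhooked, the scale was hung back in its stand, and the job was handed in with no verdict shown.

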